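Close the findings pots at the jeweller's bench

ROBOT

A 6-joint arm with a two-finger parallel gripper is mounted at the origin on the work surface. World frame = base frame: x ahead of the robot, y to its left, z up, the work surface at z = 0. Lengths are in mm, angles in rad, forces in N, time in s.
With the tool pointing down it reaches from about 350 to 875 mm from the base axis. Payload 4.2 kg.
Tool frame: the origin (TCP) lies midway between the tips of the shut fingers; the grasp point (between the pads) lies 19 mm behind it; x points along the fingers, y is the direction in which the jaws open and shut, and the axes are right-handed (so a half turn about x gives the same grasp; the last joint's range is limited). The gripper opens to 85 mm and grips with 20 to 120 N. Pads are 22 mm wide; open, the fingers measure 114 mm over their backs; the gripper's body (76 mm by 85 mm) begins 54 mm behind the grasp point. The pads swing forward as they close: fully open they stand 13 mm farther back than shut.
Start: joints at [-1.062, 0.385, 0.008, 0, -1.194, -0.259], TCP at [154.523, -605.575, 194.612] pointing down, gripper open.
Joint ranges: [-3.14, 3.14], [-1.21, 2.06], [-1.07, 1.41], [-3.16, 2.05], [-2.99, -0.16], [-3.1, 3.1]. Speed limits (rad/s): [2.79, 2.79, 3.14, 3.14, 3.14, 3.14].

INTERFACE

Orientations are given as a unit quaternion [x, y, z, w].
In Python, from bench import readout, imaging, arm gives the robot as it stands.
- The arm moves only by the tool arm_command, never from a script. Its argument "increments" is a list of rows, each a list of 3 entries, a list of its own where there are three numbers: the turn, a rotation vector about the world's x, y, z in degrees, then the shift along the world's x, y, z in mm, then the closure, from 0 (fully open) to 1 (shut). In form: [[[ax, ay, az], [tx, ty, tz], fingers], ...]. A call has exactly 5 rows; each row is the pose to reach, as a shift and turn from the pose measured when the call began; what a row does not reach only later rows make up. A row lasts 1/10 s, in which the tool goes at most 50 mm and 8.59 degrees, less where a joint would pass 70% of its speed; a pose out of reach is approached as far as the arm can. A call with a gripper value outside its range is refused whole. The fingers move at their own pace and stop on an object; the grip force is fixed at half the most. Time passes only in rows, so rows that repeat a pose let the fingers close, or fill a call up. It gives the time, the measured TCP pose, the force and the opening at its end, in the units of the state.
- readout.read_state(): the state, without advancing time (a new reading comes with each control period).
- imaging.get_image(name): name is "side" or "top" or "wrist"; returns (picture, depth): 400x640x3 uint8, blue, green, red; 400x640 float32, mm along the optical axis (not along the pixel's ray), 0 where there is no reading.
- imaging.camera_info(name): a dict with "vfov" (degrees; the focal length in pixels is half the picture's height over the tangent of half this angle, whatever the lens; pixels are square), "cx", "cy" (the principal point, pixels), "eye" and "rotation" of the camera in the world; the wrist camera has in their place "T_tool_cam" (4x4, takes a point from camera to tool coordinates, whose origin is the TCP and whose axes are the tool frame's). Camera axes: x right, y down, z forward; pixel columns grow to the right and rows downward; lengths in mm; the calibration is good to about 2 mm. The wrist camera is an equidistant fisheye: a pixel r from the principal point sees the ray r / f radians off the axis. A picture is of the moment at which its call begins: read the wrist's pose just before it. camera_info takes no time and is no camera call.
- arm.job_done(): hands the job in, once; it reports no verdict.
The state is a dict: "clock": time; "joints": joint angles; "joint_vel": joint speeds; "joint_efforts": joint torques, N m; "position": TCP position; "ee_rot": TCP orientation; "contact_force": force on the tool from outside, world axes, zero at the start; "wrist_torque": the same for the moment, N m; "gripper_width": finger opening in mm.
Only numpy, scipy, OpenCV 4.12 (cv2) and the standard library are available. Lean on these libraries where they do the work, as an engineer would, in place of code of your own. Each camera call takes 0.05 s, during which the arm holds its last target. There are 200 camera calls.

TASK

Close the four open blue pots on the jeweller's bench: pick up each of the four loose wooden lids by its knob and lay it, without dropping it, on the pot of its own size, so that its plug is in the mouth and the disc lies flat on the rim. Leave the pots standing where they are, and leave the already closed pot and the square wooden stamp alone.

Things in the scene. Friction and masses are not known exactly. Their poses are not given: they have to be found in the camera images.
- tiny_pot: open round blue glazed pot, the smallest of the four open ones: outer diameter 46 mm, mouth (straight inner wall) 36 mm, 45 mm high, 5 mm wall, a few brass findings in the bottom; loose, about 120 g. Origin: centre of its underside; z up.
- tiny_lid: wooden lid of the tiny pot, right way up on the bench: disc 54 mm across, 8 mm thick; under it a plug 20 mm across, 10 mm high (8 mm play all round in the mouth); on it a straight round knob 20 mm across, 26 mm high, top 44 mm over the origin. About 20 g. Origin: centre of the plug's underside; z up. Seated, the disc lies on the rim, origin 35 mm above the pot's.
- small_pot: open round blue glazed pot, the second smallest of the four open ones: outer diameter 62 mm, mouth (straight inner wall) 52 mm, 55 mm high, 5 mm wall, a few brass findings in the bottom; loose, about 200 g. Origin: centre of its underside; z up.
- small_lid: wooden lid of the small pot, right way up on the bench: disc 70 mm across, 8 mm thick; under it a plug 36 mm across, 10 mm high (8 mm play all round in the mouth); on it a straight round knob 20 mm across, 26 mm high, top 44 mm over the origin. About 32 g. Origin: centre of the plug's underside; z up. Seated, the disc lies on the rim, origin 45 mm above the pot's.
- medium_pot: open round blue glazed pot, the second largest of the four open ones: outer diameter 78 mm, mouth (straight inner wall) 68 mm, 65 mm high, 5 mm wall, a few brass findings in the bottom; loose, about 300 g. Origin: centre of its underside; z up.
- medium_lid: wooden lid of the medium pot, right way up on the bench: disc 86 mm across, 8 mm thick; under it a plug 52 mm across, 10 mm high (8 mm play all round in the mouth); on it a straight round knob 20 mm across, 26 mm high, top 44 mm over the origin. About 46 g. Origin: centre of the plug's underside; z up. Seated, the disc lies on the rim, origin 55 mm above the pot's.
- large_pot: open round blue glazed pot, the largest of the four open ones: outer diameter 94 mm, mouth (straight inner wall) 84 mm, 75 mm high, 5 mm wall, a few brass findings in the bottom; loose, about 420 g. Origin: centre of its underside; z up.
- large_lid: wooden lid of the large pot, right way up on the bench: disc 102 mm across, 8 mm thick; under it a plug 68 mm across, 10 mm high (8 mm play all round in the mouth); on it a straight round knob 20 mm across, 26 mm high, top 44 mm over the origin. About 64 g. Origin: centre of the plug's underside; z up. Seated, the disc lies on the rim, origin 65 mm above the pot's.
- closed_pot: a fifth blue pot of the same make, 70 mm across and 60 mm high, already closed: its wooden lid (disc 78 mm across, knob 20 mm across) is fixed on, top of the knob 94 mm up. Loose, to be left alone. Origin: centre of its underside.
- stamp: a wooden texture stamp, not a lid: square block 50 x 50 x 20 mm with a 16 mm handle rod ending in a 26 mm ball, 75 mm high in all; loose, to be left alone. Origin: centre of its underside.

How it is judged:
By the outcome, as a careful person would: the job done as asked, in the order asked, and still so for the second after the job is handed in, with the robot touching nothing.
It also fails if it takes over 109 s, if anything falls off the work surface, if the arm or the gripper's body presses on something with over 40 N, if the wrist force passes 120 N, or if a joint passes its speed limit or range.

## Working session

There is one attempt and no reset: what is moved stays moved. The work goes in short steps, Python scripts to look and compute and a tool call to move; the robot and the scene stay as the last step left them, time stands still between calls to the robot, and variables do not carry over. Pictures are saved under pics/ and viewed, about 12 in all and at most 16, crops included, and the job is handed in when it is done.

Besides the shell and the picture viewer there is one more tool, called after "Request:" by a JSON object that holds its "fn" and its "kwargs". arm_command: Moves the arm, as the interface text tells. Its arguments: {"type":"object","properties":{"increments":{"type":"array","items":{"type":"array"}}},"required":["increments"]}

```bash
mkdir -p pics; python3 - <<'E'
from bench import readout, imaging
import cv2,numpy as np
s=readout.read_state(); print(s)
for n in("top","side"):
    print(n,imaging.camera_info(n))
    p,d=imaging.get_image(n); cv2.imwrite(f"pics/{n}0.png",p); np.save(f"pics/{n}0.npy",d); 
print(imaging.camera_info("wrist"))
E
```

```text
{'clock': 0.0, 'joints': array([-1.06239384e+00,  3.85574809e-01,  6.58849310e-03, -5.07364715e-04,
       -1.19396945e+00, -2.58607636e-01]), 'joint_vel': array([ 3.80923126e-04,  4.31305890e-05,  8.17579119e-04, -1.02951109e-04,
        1.03135825e-03,  1.27482864e-03]), 'joint_efforts': array([ 1.01755500e-04, -3.92284691e+01,  1.88399649e+01,  4.18634623e+00,
       -4.65685269e-03, -4.54802318e-06]), 'position': array([ 154.3566929 , -604.94459567,  193.49479112]), 'ee_rot': array([-0.08725026,  0.70173761,  0.08879106,  0.70147549]), 'contact_force': array([0.23247669, 0.69960438, 0.07950251]), 'wrist_torque': array([ 0.00929609, -0.02303524, -0.02262255]), 'gripper_width': 85.49141047266154}
top {'vfov': 42.64532905021703, 'cx': 318.9116438983641, 'cy': 204.55428465839688, 'eye': array([ 264.57351227,   15.77104041, 1512.80367006]), 'rotation': array([-0.69550256,  0.71353838, -0.06589435,  0.05288775])}
side {'vfov': 57.55158308583412, 'cx': 315.5547667485315, 'cy': 194.74417020074029, 'eye': array([368.04159492, 860.66416219, 698.2007352 ]), 'rotation': array([-0.09472361,  0.89093037, -0.44273634,  0.03542658])}
{'vfov': 65.70646984690485, 'cx': 322.46991062962024, 'cy': 201.23428544373823, 'T_tool_cam': array([[-2.48669723e-04, -2.66268020e-01,  9.63898999e-01,
        -1.77130863e+02],
       [ 9.99999910e-01, -3.98497337e-04,  1.47902014e-04,
        -6.96790388e-01],
       [ 3.44729608e-04,  9.63898949e-01,  2.66268095e-01,
        -6.74316589e+01],
       [ 0.00000000e+00,  0.00000000e+00,  0.00000000e+00,
         1.00000000e+00]])}
```

View pics/top0.png

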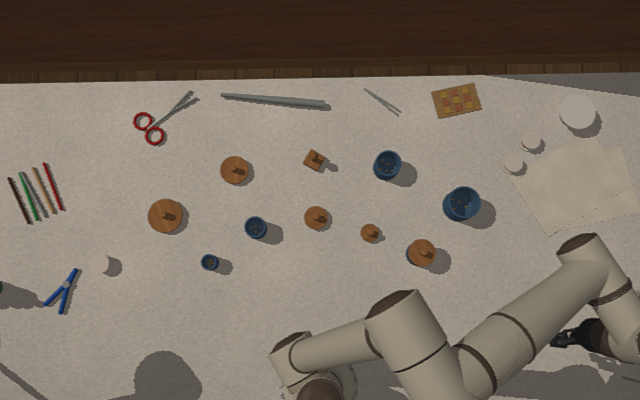

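The top view shows lids at about (165,215) large, (235,170) medium, (316,217) small and (370,233) tiny. Pots are at (462,203) large, (387,165) medium, (256,228) small and (210,262) tiny. The closed pot is at about (421,253) and the stamp at (315,160). Next I'll measure these from depth.

```bash
cat >h.py <<'E'
import numpy as np,cv2
from scipy.spatial.transform import Rotation as R
from scipy.optimize import least_squares
from bench import readout, imaging
def cloud(name,d):
    c=imaging.camera_info(name); f=200/np.tan(np.radians(c["vfov"]/2))
    v,u=np.mgrid[:400,:640]; P=np.stack([(u-c["cx"])/f*d,(v-c["cy"])/f*d,d],-1)
    return P@R.from_quat(c["rotation"]).as_matrix().T+c["eye"]
def project(name,p):
    c=imaging.camera_info(name); f=200/np.tan(np.radians(c["vfov"]/2))
    q=(np.atleast_2d(p)-c["eye"])@R.from_quat(c["rotation"]).as_matrix()
    return q[:,:2]/q[:,2:]*f+[c["cx"],c["cy"]]
E
python3 - <<'E'
from h import *
pts=dict(large_lid=(165,215,102),medium_lid=(235,170,86),small_lid=(316,217,70),tiny_lid=(370,233,54),large_pot=(462,203,94),medium_pot=(387,165,78),small_pot=(256,228,62),tiny_pot=(210,262,46),closed=(421,253,78),stamp=(315,160,50))
hts=dict(large_pot=75,medium_pot=65,small_pot=55,tiny_pot=45,closed=68,stamp=20)
for cam in("top","side"):
    d=np.load(f"pics/{cam}0.npy"); W=cloud(cam,d)
    img=cv2.imread(f"pics/{cam}0.png"); 
    if cam=="top":
        print("table z",np.median(W[120:300,120:500,2])); est={}
    for n,(u,v,D) in pts.items():
        if cam=="top": c=W[v,u,:2]
        else: c=est[n]
        z=hts.get(n,18)
        for _ in range(6):
            m=(np.hypot(*(W[...,:2]-c).transpose(2,0,1))<D/2+8)&(abs(W[...,2]-z)<5)&(d>0)
            q=W[m]
            if len(q)<8: break
            (cx,cy),r=cv2.minEnclosingCircle(q[:,:2].astype(np.float32)); c=np.array([cx,cy])
        k=(np.hypot(*(W[...,:2]-c).transpose(2,0,1))<25)&(W[...,2]>z+17)&(d>0)
        print(cam,n,m.sum(),c.round(1),"diam",round(2*r,1),D,"z",np.median(q[:,2]).round(1) if len(q) else 0,"knob",k.sum(),W[k].mean(0).round(1) if k.sum() else "", "reach",np.hypot(*c).round())
        if cam=="top":est[n]=c
E
python3 -c "
import cv2;p=cv2.imread('pics/top0.png');cv2.imwrite('pics/c1.png',cv2.resize(p[140:280,130:510],None,fx=2.1,fy=2.1,interpolation=3))"
```

```text
table z 0.07494728538654272
top large_lid 759 [497.8 440.1] diam 103.1 102 z 17.5 knob 40 [497.4 439.3  42.3] reach 664.0
top medium_lid 502 [631.3 237.4] diam 86.5 86 z 17.8 knob 38 [630.3 237.1  43. ] reach 674.0
top small_lid 335 [481.3  -2.3] diam 69.5 70 z 17.5 knob 36 [480.4  -2.5  42.8] reach 481.0
top tiny_lid 185 [ 432.2 -159.4] diam 53.6 54 z 17.7 knob 36 [ 432.1 -158.9   43.5] reach 461.0
top large_pot 171 [ 507.1 -428.7] diam 95.8 94 z 74.3 knob 0  reach 664.0
top medium_pot 129 [ 629.2 -218. ] diam 78.9 78 z 64.6 knob 0  reach 666.0
top small_pot 92 [452.9 172.3] diam 62.2 62 z 54.5 knob 0  reach 485.0
top tiny_pot 66 [357.1 305.6] diam 45.7 46 z 44.4 knob 0  reach 470.0
top closed 486 [ 366.5 -299.9] diam 78.0 78 z 67.8 knob 43 [ 366.1 -298.8   93.1] reach 474.0
top stamp 182 [655.3  -3.1] diam 64.5 50 z 20.0 knob 63 [654.3  -1.5  69.6] reach 655.0
side large_lid 1592 [499.6 440.5] diam 103.1 102 z 18.3 knob 84 [498.2 442.3  43. ] reach 666.0
side medium_lid 595 [632.3 238.3] diam 87.3 86 z 18.5 knob 52 [631.1 240.8  42.6] reach 676.0
side small_lid 232 [482.6  -1.3] diam 72.5 70 z 18.6 knob 36 [482.7   1.1  42.4] reach 483.0
side tiny_lid 100 [ 434.3 -158.4] diam 56.9 54 z 18.6 knob 31 [ 433.8 -155.8   42.2] reach 462.0
side large_pot 99 [ 510.2 -429.2] diam 96.6 94 z 74.1 knob 0  reach 667.0
side medium_pot 108 [ 631.1 -217.3] diam 83.5 78 z 64.3 knob 0  reach 667.0
side small_pot 145 [455.2 173.7] diam 62.8 62 z 54.7 knob 0  reach 487.0
side tiny_pot 142 [358.  305.9] diam 46.4 46 z 44.5 knob 0  reach 471.0
side closed 181 [ 370.8 -298.2] diam 80.7 78 z 69.0 knob 23 [ 368.7 -296.4   92.4] reach 476.0
side stamp 151 [654.5   1.7] diam 63.0 50 z 20.5 knob 78 [656.1   4.5  61.6] reach 655.0
```

View pics/c1.png

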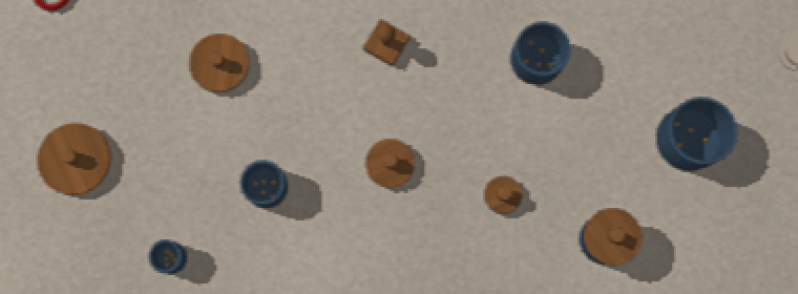

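View pics/side0.png

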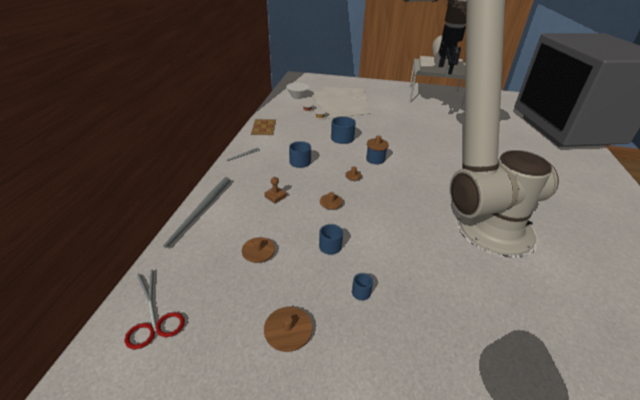

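Both cameras agree within about 2 mm, and heights and diameters match the spec. Jaw orientation stays as it is. I'll start with the tiny lid.

Request:
{"fn": "arm_command", "kwargs": {"increments": [[[0,0,0],[278,446,-40],0.3],[[0,0,0],[278,446,-40],0.3],[[0,0,0],[278,446,-40],0.3],[[0,0,0],[278,446,-40],0.3],[[0,0,0],[278,446,-40],0.3]]}}

```text
clock: 0.6
position: [286.6, -392.1, 174.7]
ee_rot: [-0.087, 0.702, 0.089, 0.701]
contact_force: [1.2, -0.4, 0.8]
gripper_width: 59.7
```

Request:
{"fn": "arm_command", "kwargs": {"increments": [[[0,0,0],[146,233,-70],0.3],[[0,0,0],[146,233,-70],0.3],[[0,0,0],[146,233,-70],0.3],[[0,0,0],[146,233,-70],0.3],[[0,0,0],[146,233,-70],0.3]]}}

```text
clock: 1.1
position: [414.8, -186.4, 113.1]
ee_rot: [-0.087, 0.702, 0.089, 0.701]
contact_force: [0.1, -0.7, -0.7]
gripper_width: 59.9
```

```bash
python3 - <<'E'
from h import *
s=readout.read_state(); print(s["clock"],s["position"],s["ee_rot"],s["joint_vel"])
E
```

```text
1.1 [ 414.83058145 -186.42232434  113.09294012] [-0.08706568  0.70176552  0.08874036  0.70147692] [ 1.03000676  0.23331225 -0.07271819  0.00470572  0.3172423  -1.01985145]
```

Request:
{"fn": "arm_command", "kwargs": {"increments": [[[0,0,0],[18,27,-43],0.3],[[0,0,0],[18,27,-43],0.3],[[0,0,0],[18,27,-43],0.3],[[0,0,0],[18,27,-43],0.3],[[0,0,0],[18,27,-43],0.3]]}}

```text
clock: 1.6
position: [433.1, -160.4, 71.2]
ee_rot: [-0.087, 0.701, 0.088, 0.702]
contact_force: [-0.8, 0.4, -1.1]
gripper_width: 59.5
```

```bash
cat >>h.py <<'E'
def wrist(fn,kp=()):
    s=readout.read_state(); p,d=imaging.get_image("wrist"); cv2.imwrite(f"pics/{fn}.png",p); np.save(f"pics/{fn}.npy",d)
    T=np.eye(4); T[:3,:3]=R.from_quat(s["ee_rot"]).as_matrix(); T[:3,3]=s["position"]
    c=imaging.camera_info("wrist"); f=200/np.tan(np.radians(c["vfov"]/2)); T=T@c["T_tool_cam"]
    v,u=np.mgrid[:400,:640]; a=u-c["cx"]; b=v-c["cy"]; r=np.hypot(a,b)+1e-9; t=np.tan(r/f)
    P=np.stack([a/r*t*d,b/r*t*d,d],-1)@T[:3,:3].T+T[:3,3]; P[d<=0]=np.nan
    return s,p,d,P
def fit(P,c,z,D):
    "circle centre of the outer edge of a level of diameter D at height z near c"
    for _ in range(5):
        m=(np.hypot(P[...,0]-c[0],P[...,1]-c[1])<D/2+5)&(abs(P[...,2]-z)<4)
        q=P[m]; h=cv2.convexHull(q[:,:2].astype(np.float32))[:,0]
        o=least_squares(lambda c:np.hypot(*(h-c).T)-D/2,c,loss="soft_l1"); c=o.x
    return c.round(1),len(q),np.median(q[:,2]).round(1),abs(o.fun).mean().round(2)
E
python3 - <<'E'
from h import *
s,p,d,P=wrist("w1"); print(s["clock"],s["position"].round(1),abs(s["joint_vel"]).max())
print(fit(P,np.array([433,-159.]),18,54))
m=(np.hypot(P[...,0]-433,P[...,1]+159)<20)&(abs(P[...,2]-44)<4); print("knob",m.sum(),np.nanmean(P[m],0))
E
```

```text
1.6 [ 433.1 -160.4   71.2] 0.004576722076202474
(array([ 431.5, -161.1]), 2733, np.float64(15.8), np.float64(0.24))
knob 569 [ 431.17530786 -161.2197484    41.66809844]
```

View pics/w1.png

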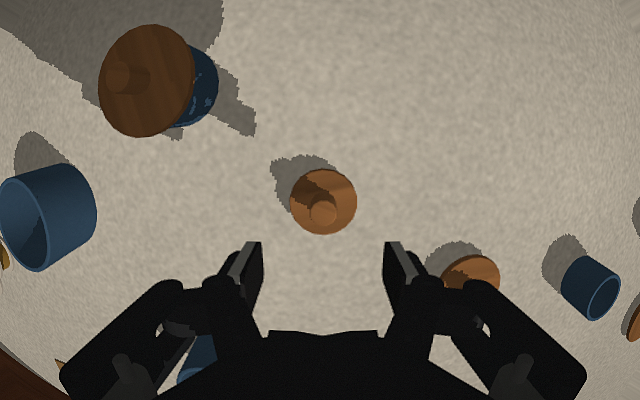

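The knob is centred between the fingers: knob at (322,213), finger midpoint at column 322. The wrist estimate agrees with the top and side cameras within 2 mm. Descending now.

Request:
{"fn": "arm_command", "kwargs": {"increments": [[[0,0,0],[-1,0,-25],0.3],[[0,0,0],[-1,0,-49],0.3],[[0,0,0],[-1,0,-49],0.3],[[0,0,0],[-1,0,-49],0.8],[[0,0,0],[-1,0,-49],1]]}}

```text
clock: 2.15
position: [433.2, -160.8, 23.5]
ee_rot: [-0.087, 0.7, 0.088, 0.703]
contact_force: [0.5, 0.7, 0.1]
gripper_width: 31.9
```

Request:
{"fn": "arm_command", "kwargs": {"increments": [[[0,0,0],[0,0,0],1],[[0,0,0],[0,0,0],1],[[0,0,0],[0,0,0],1],[[0,0,0],[0,0,10],1],[[0,0,0],[0,0,20],1]]}}

```text
clock: 2.65
position: [433.2, -160.8, 44.3]
ee_rot: [-0.087, 0.7, 0.088, 0.703]
contact_force: [0.5, 0.4, 0.1]
gripper_width: -0.1
```

The gripper shut to 0, so the grasp missed. Looking.

```bash
python3 - <<'E'
from h import *
s,p,d,P=wrist("w2"); print(s["position"].round(1),s["ee_rot"])
try: print(fit(P,np.array([433,-159.]),18,54))
except Exception as e: print(e)
m=(np.hypot(P[...,0]-433,P[...,1]+159)<60)&(P[...,2]>5)
for z in range(5,120,10):
    k=m&(abs(P[...,2]-z)<5); print(z,k.sum(),np.nanmean(P[k],0).round() if k.sum() else "")
E
```

```text
[ 433.2 -160.8   44.3] [-0.08689062  0.70018754  0.08771788  0.70320197]
(array([ 431.5, -161.1]), 3110, np.float64(15.8), np.float64(0.32))
5 5 [ 407. -162.   10.]
15 3164 [ 426. -162.   16.]
25 123 [ 424. -163.   25.]
35 145 [ 424. -163.   36.]
45 681 [ 431. -161.   42.]
55 0 
65 0 
75 0 
85 245 [ 424. -164.   87.]
95 555 [ 424. -164.   95.]
105 594 [ 424. -164.  105.]
115 814 [ 427. -163.  116.]
```

View pics/w2.png

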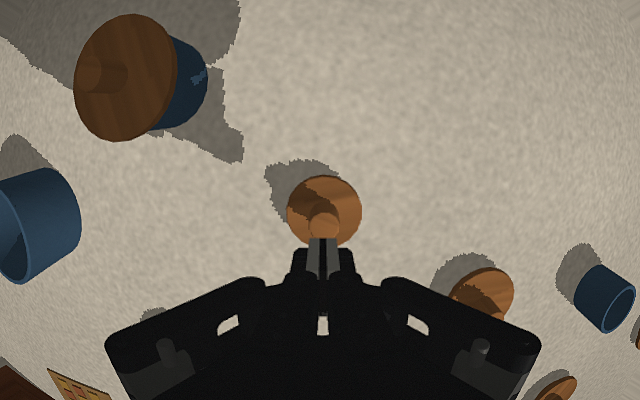

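```bash
python3 - <<'E'
from h import *
for fn in ("w1","w2"):
    d=np.load(f"pics/{fn}.npy"); c=imaging.camera_info("wrist"); f=200/np.tan(np.radians(c["vfov"]/2)); T=c["T_tool_cam"]
    for u,v in [(323,225),(313,245),(315,270),(333,245),(332,270),(323,290),(250,245),(250,260),(235,290),(392,245),(320,345)]:
        a,b=u-c["cx"],v-c["cy"]; r=np.hypot(a,b); t=np.tan(r/f); D=d[v,u]
        print(fn,u,v,D,(T@[a/r*t*D,b/r*t*D,D,1])[:3].round(1))
E
python3 -c "
import cv2;p=cv2.imread('pics/w2.png');cv2.imwrite('pics/c2.png',cv2.resize(p[160:320,240:400],None,fx=3.7,fy=3.7,interpolation=3))"
```

```text
w1 323 225 218.14627 [28.7 -0.3  6.8]
w1 313 245 270.79858 [73.6 -9.  41.8]
w1 315 270 276.84296 [73.1 -7.5 66.5]
w1 333 245 269.55936 [72.5  8.6 41.3]
w1 332 270 277.83148 [74.  8. 67.]
w1 323 290 283.38812 [73.8 -0.2 88.5]
w1 250 245 139.2826 [-48.2 -34.1 -10.9]
w1 250 260 124.09403 [-64.  -30.6 -11. ]
w1 235 290 98.30972 [-90.3 -30.1 -12.6]
w1 392 245 139.65047 [-47.9  31.4 -10.8]
w1 320 345 75.20088 [-114.7   -1.3  -11.1]
w2 323 225 190.74268 [ 2.8 -0.3 -2.5]
w2 313 245 139.92259 [-47.6  -5.  -11. ]
w2 315 270 117.18999 [-71.2  -3.6 -10.7]
w2 333 245 140.08693 [-47.4   4.1 -10.9]
w2 332 270 117.12323 [-71.3   3.  -10.8]
w2 323 290 117.62217 [-73.   -0.5  -2.7]
w2 250 245 242.0013 [ 46.8 -58.8  30.8]
w2 250 260 245.97609 [ 47.2 -60.   44.4]
w2 235 290 99.55497 [-89.2 -30.4 -11.9]
w2 392 245 242.57584 [47.3 55.1 31. ]
w2 320 345 75.587234 [-114.3   -1.3  -10.8]
```

View pics/c2.png

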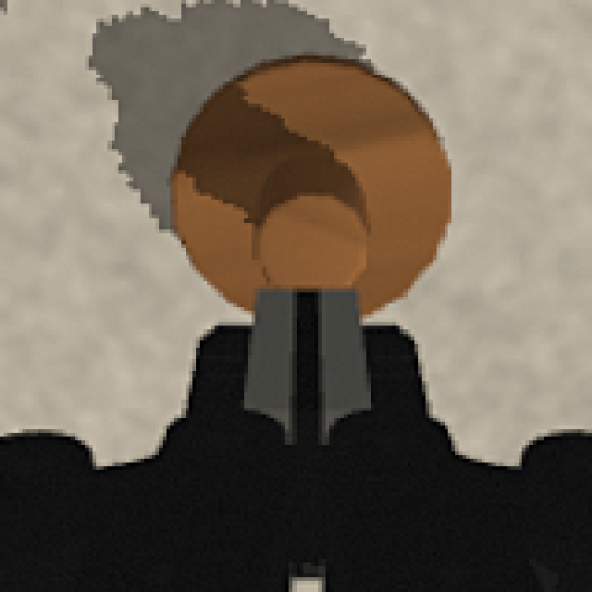

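The depth places the real fingertips about 39 mm behind the reported TCP when shut, and about 44 mm at 60 mm opening. This fits the fingers closing above the 44 mm knob at TCP z 23. It contradicts the stated TCP definition, so I'll go by the measured tips: tip z ≈ TCP z + 39. The lid hasn't moved. Reopening, then lowering cautiously to TCP z about −16.

Request:
{"fn": "arm_command", "kwargs": {"increments": [[[0,0,0],[0,0,0],0.3],[[0,0,0],[0,0,0],0.3],[[0,0,0],[-1,0,-15],0.3],[[0,0,0],[-1,0,-30],0.3],[[0,0,0],[-1,0,-40],0.3]]}}

```text
clock: 3.2
position: [433.1, -160.9, 5.1]
ee_rot: [-0.087, 0.699, 0.088, 0.704]
contact_force: [-0.2, 0.4, 0.7]
gripper_width: 59.7
```

Request:
{"fn": "arm_command", "kwargs": {"increments": [[[0,0,0],[0,0,-8],0.3],[[0,0,0],[0,0,-17],0.3],[[0,0,0],[0,0,-20],0.3],[[0,0,0],[0,0,-20],0.3],[[0,0,0],[0,0,-20],0.3]]}}

```text
clock: 3.7
position: [433.4, -160.9, -14.7]
ee_rot: [-0.087, 0.699, 0.088, 0.704]
contact_force: [0.1, -0.3, 0.8]
gripper_width: 59.5
```

Request:
{"fn": "arm_command", "kwargs": {"increments": [[[0,0.4,0],[0,0,-1],0.8],[[0,0.4,0],[0,0,-1],1],[[0,0.4,0],[0,0,-1],1],[[0,0.4,0],[0,0,-1],1],[[0,0.4,0],[0,0,-1],1]]}}

```text
clock: 4.2
position: [433.8, -160.9, -15.3]
ee_rot: [-0.087, 0.701, 0.088, 0.702]
contact_force: [-1.2, 1.0, 3.8]
gripper_width: 18.0
```

Request:
{"fn": "arm_command", "kwargs": {"increments": [[[0,0,0],[0,0,5],1],[[0,0,0],[0,0,20],1],[[0,0,0],[0,0,40],1],[[0,0,0],[0,0,60],1],[[0,0,0],[0,0,80],1]]}}

```text
clock: 4.7
position: [433.3, -160.9, 65.5]
ee_rot: [-0.087, 0.701, 0.088, 0.702]
contact_force: [-0.0, -0.1, 0.1]
gripper_width: 18.2
```

```bash
python3 - <<'E'
from h import *
s,p,d,P=wrist("w3"); print(s["position"].round(1),s["ee_rot"],s["gripper_width"])
E
```

```text
[ 433.3 -160.9   65.5] [-0.08706986  0.70140993  0.08791248  0.70193614] 18.23052565735067
```

View pics/w3.png

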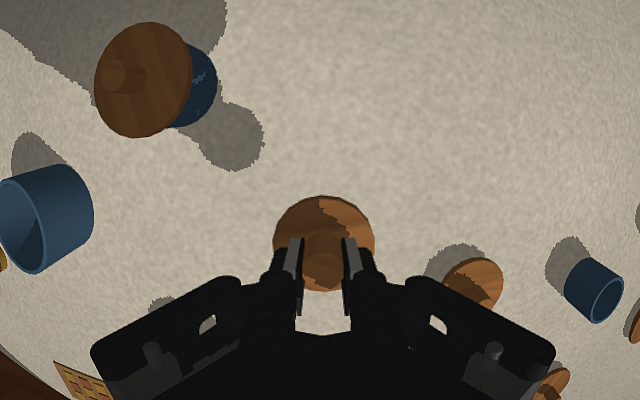

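Lid held, with opening at 18.2. Moving it to the tiny pot.

Request:
{"fn": "arm_command", "kwargs": {"increments": [[[0,0,0],[-5,30,20],1],[[0,0,0],[-12,75,25],1],[[0,0,0],[-19,120,25],1],[[0,0,0],[-27,165,25],1],[[0,0,0],[-35,210,25],1]]}}

```text
clock: 5.25
position: [400.1, 50.1, 93.7]
ee_rot: [-0.088, 0.699, 0.088, 0.704]
contact_force: [1.1, 0.8, -0.7]
gripper_width: 17.9
```

```bash
python3 - <<'E'
from h import *
d=np.load("pics/w3.npy");
import h
class S: pass
imaging.get_image=lambda n:(cv2.imread("pics/w3.png"),d)
readout.read_state=lambda :dict(position=np.array([433.3,-160.9,65.5]),ee_rot=np.array([-0.08707,.70141,.08791,.70194]))
s,p,d,P=wrist("tmp")
print(fit(P,np.array([432,-161.]),97,54))
E
```

```text
(array([ 431.3, -161.8]), 3659, np.float64(96.6), np.float64(0.2))
```

Request:
{"fn": "arm_command", "kwargs": {"increments": [[[0,0,0],[-8,45,0],1],[[0,0,0],[-16,90,0],1],[[0,0,0],[-24,135,0],1],[[0,0,0],[-31,180,0],1],[[0,0,0],[-35,215,0],1]]}}

```text
clock: 5.75
position: [364.2, 267.4, 93.8]
ee_rot: [-0.088, 0.699, 0.088, 0.704]
contact_force: [1.1, -0.1, 0.4]
gripper_width: 18.1
```

Request:
{"fn": "arm_command", "kwargs": {"increments": [[[0,0.3,0],[-6,40,0],1],[[0,0.3,0],[-6,40,-10],1],[[0,0.3,0],[-6,40,-20],1],[[0,0.3,0],[-6,40,-20],1],[[0,0.3,0],[-6,40,-20],1]]}}

```text
clock: 6.25
position: [358.1, 306.0, 73.4]
ee_rot: [-0.088, 0.701, 0.088, 0.702]
contact_force: [0.5, -0.4, 0.6]
gripper_width: 18.0
```

```bash
python3 - <<'E'
from h import *
s,p,d,P=wrist("w4"); q=s["position"]; print(q.round(1),s["ee_rot"].round(3),s["gripper_width"],abs(s["joint_vel"]).max())
print("lid",fit(P,q[:2]-1,q[2]+31,54)); 
try: print("pot",fit(P,np.array([357.,305.]),43,46))
except Exception as e: print(e)
E
```

```text
[358.1 306.   73.4] [-0.088  0.701  0.088  0.702] 18.006355249787095 0.015309163112030183
lid (array([356.1, 305.1]), 3680, np.float64(104.5), np.float64(0.17))
pot (array([356.4, 304.5]), 528, np.float64(42.6), np.float64(0.13))
```

Lid and pot are aligned within 1 mm in the same picture. Lowering.

Request:
{"fn": "arm_command", "kwargs": {"increments": [[[0,0,0],[0,0,-15],1],[[0,0,0],[0,0,-30],1],[[0,0,0],[0,0,-45],1],[[0,0,0],[0,0,-51],1],[[0,0,0],[0,0,-51],1]]}}

```text
clock: 6.8
position: [358.4, 305.6, 22.6]
ee_rot: [-0.088, 0.701, 0.087, 0.702]
contact_force: [0.1, 0.5, -0.4]
gripper_width: 17.8
```

Request:
{"fn": "arm_command", "kwargs": {"increments": [[[0,0,0],[0,0,-1],1],[[0,0,0],[0,0,-2],1],[[0,0,0],[0,0,-3],1],[[0,0,0],[0,0,-3],1],[[0,0,0],[0,0,-3],1]]}}

```text
clock: 7.3
position: [358.6, 305.9, 19.9]
ee_rot: [-0.088, 0.701, 0.088, 0.703]
contact_force: [0.4, 0.3, 0.5]
gripper_width: 18.0
```

Request:
{"fn": "arm_command", "kwargs": {"increments": [[[0,0,0],[0,0,-0.5],1],[[0,0,0],[0,0,-1],1],[[0,0,0],[0,0,-1],1],[[0,0,0],[0,0,-1],1],[[0,0,0],[0,0,-1],1]]}}

```text
clock: 7.8
position: [358.8, 305.9, 19.7]
ee_rot: [-0.088, 0.701, 0.088, 0.703]
contact_force: [-1.0, -1.1, 7.7]
gripper_width: 18.0
```

Contact of 7.7 N at the expected seat height. Releasing and rising.

Request:
{"fn": "arm_command", "kwargs": {"increments": [[[0,0,0],[0,0,1],0.6],[[0,0,0],[0,0,1],0.4],[[0,0,0],[0,0,1],0.3],[[0,0,0],[0,0,1],0.3],[[0,0,0],[0,0,20],0.3]]}}

```text
clock: 8.3
position: [357.5, 304.1, 37.8]
ee_rot: [-0.089, 0.702, 0.086, 0.701]
contact_force: [-0.2, -0.2, -0.0]
gripper_width: 59.9
```

Request:
{"fn": "arm_command", "kwargs": {"increments": [[[0,0.3,0],[0,0,30],0.3],[[0,0.3,0],[0,0,70],0.3],[[0,0.3,0],[0,0,70],0.3],[[0,0.3,0],[0,0,70],0.3],[[0,0.3,0],[0,0,70],0.3]]}}

```text
clock: 8.8
position: [356.9, 303.3, 106.8]
ee_rot: [-0.09, 0.704, 0.086, 0.699]
contact_force: [-0.7, -0.2, 0.0]
gripper_width: 59.9
```

```bash
python3 - <<'E'
from h import *
s,p,d,P=wrist("w5"); q=s["position"]; print(s["clock"],q.round(1),s["ee_rot"].round(3),s["gripper_width"])
try:
  r=fit(P,np.array([357.,305.]),51,54); print("lid",r)
  m=(np.hypot(P[...,0]-r[0][0],P[...,1]-r[0][1])<25)&(abs(P[...,2]-51)<5); A=P[m]
  k=np.linalg.lstsq(np.c_[A[:,:2]-r[0],np.ones(len(A))],A[:,2],rcond=None)[0]; print("tilt deg",np.degrees(k[:2]),k[2])
except Exception as e: print(e)
E
```

```text
8.8 [356.9 303.3 106.8] [-0.09   0.704  0.086  0.699] 59.92168922154756
lid (array([356.6, 304.9]), 2738, np.float64(50.8), np.float64(0.27))
tilt deg [-0.01689353  0.0631393 ] 50.840109963183494
```

The tiny lid is seated: tilt under 0.1°, centred. Next, the small lid.

Request:
{"fn": "arm_command", "kwargs": {"increments": [[[0,-0.3,0],[20,-46,0],0.3],[[0,-0.3,0],[40,-92,0],0.3],[[0,-0.3,0],[60,-138,0],0.3],[[0,-0.3,0],[80,-184,0],0.3],[[0,-0.3,0],[98,-225,0],0.3]]}}

```text
clock: 9.35
position: [454.6, 75.9, 105.5]
ee_rot: [-0.09, 0.704, 0.085, 0.7]
contact_force: [1.2, 0.7, -0.8]
gripper_width: 59.6
```

Request:
{"fn": "arm_command", "kwargs": {"increments": [[[0,0,0],[18,-45,0],0.3],[[0,0,0],[28,-79,-30],0.3],[[0,0,0],[28,-79,-65],0.3],[[0,0,0],[28,-79,-70],0.3],[[0,0,0],[28,-79,-70],0.3]]}}

```text
clock: 9.85
position: [481.4, -3.5, 34.1]
ee_rot: [-0.091, 0.705, 0.085, 0.698]
contact_force: [-0.2, -0.4, 0.4]
gripper_width: 59.7
```

```bash
python3 - <<'E'
from h import *
s,p,d,P=wrist("w6"); q=s["position"]; print(s["clock"],q.round(1),s["ee_rot"].round(3),s["gripper_width"])
print("lid",fit(P,np.array([481.,-3.]),16,70))
E
```

```text
9.85 [481.4  -3.5  34.1] [-0.091  0.705  0.085  0.698] 59.69493982751877
lid (array([480.6,  -3.9]), 6820, np.float64(15.8), np.float64(0.27))
```

Request:
{"fn": "arm_command", "kwargs": {"increments": [[[0.5,-0.5,0],[0,1,-20],0.3],[[0.5,-0.5,0],[0,1,-40],0.3],[[0.5,-0.5,0],[0,1,-49],0.3],[[0.5,-0.5,0],[0,1,-49],0.3],[[0.5,-0.5,0],[0,1,-49],0.3]]}}

```text
clock: 10.4
position: [483.7, -1.0, -12.4]
ee_rot: [-0.089, 0.7, 0.088, 0.703]
contact_force: [0.8, -0.6, -0.7]
gripper_width: 59.6
```

Request:
{"fn": "arm_command", "kwargs": {"increments": [[[0,0,0],[0,0,0],0.8],[[0,0,0],[0,0,0],1],[[0,0,0],[0,0,0],1],[[0,0,0],[0,0,0],1],[[0,0,0],[0,0,0],1]]}}

```text
clock: 10.9
position: [484.4, -0.9, -11.6]
ee_rot: [-0.089, 0.699, 0.088, 0.704]
contact_force: [-0.7, -0.2, 5.6]
gripper_width: 17.5
```

Request:
{"fn": "arm_command", "kwargs": {"increments": [[[0,0,0],[0,0,10],1],[[0,0,0],[0,0,35],1],[[0,0,0],[0,0,70],1],[[0,0,0],[-5,35,85],1],[[0,0,0],[-12,75,85],1]]}}

```text
clock: 11.4
position: [474.3, 74.8, 76.5]
ee_rot: [-0.087, 0.697, 0.088, 0.706]
contact_force: [0.2, 0.6, -0.3]
gripper_width: 17.7
```

Request:
{"fn": "arm_command", "kwargs": {"increments": [[[0,0.4,0],[-6,40,0],1],[[0,0.4,0],[-12,80,0],1],[[0,0.4,0],[-16,100,0],1],[[0,0.4,0],[-16,100,0],1],[[0,0.4,0],[-16,100,0],1]]}}

```text
clock: 11.9
position: [457.8, 174.8, 76.6]
ee_rot: [-0.087, 0.7, 0.089, 0.704]
contact_force: [0.1, 0.3, -0.6]
gripper_width: 17.7
```

```bash
cat > chk.py <<'E'
from h import *
import sys
# fn, lid offset (origin z - TCP z), lid D, pot x y, pot h, pot D
fn=sys.argv[1]; o,LD,px,py,ph,PD=map(float,sys.argv[2:])
s,p,d,P=wrist(fn); q=s["position"]; print(s["clock"],q.round(1),s["gripper_width"].round(1),abs(s["joint_vel"]).max().round(3))
X=R.from_quat(s["ee_rot"]).as_matrix()[:,0]; print("corrective turn x,y deg",np.degrees([-X[1],X[0]]).round(2))
l=fit(P,q[:2]-1,q[2]+o+16,LD); t=fit(P,np.array([px,py])-1,ph-2,PD); print("lid",l,"\npot",t,"\nlid-pot",l[0]-t[0])
E
python3 chk.py w7 11.6 70 454 173 55 62
```

```text
Traceback (most recent call last):
  File "chk.py", line 5, in <module>
    s,p,d,P=wrist(fn); q=s["position"]; print(s["clock"],q.round(1),s["gripper_width"].round(1),abs(s["joint_vel"]).max().round(3))
                                                                    ^^^^^^^^^^^^^^^^^^^^^^^^
AttributeError: 'float' object has no attribute 'round'
```

```bash
sed -i 's/s\["gripper_width"\].round(1)/s["gripper_width"]/' chk.py; python3 chk.py w7 11.6 70 454 173 55 62
```

```text
11.95 [457.9 174.2  76.5] 17.689486783485542 0.018
corrective turn x,y deg [-0.13  0.3 ]
lid (array([453.9, 172.3]), 7809, np.float64(104.0), np.float64(0.23)) 
pot (array([452.8, 171.4]), 532, np.float64(52.5), np.float64(0.2)) 
lid-pot [1.1 0.9]
```

Request:
{"fn": "arm_command", "kwargs": {"increments": [[[0,0.3,0],[-1,-1,-15],1],[[0,0.3,0],[-1,-1,-30],1],[[0,0.3,0],[-1,-1,-38],1],[[0,0.3,0],[-1,-1,-40.5],1],[[0,0.3,0],[-1,-1,-40.5],1]]}}

```text
clock: 12.5
position: [457.2, 172.4, 35.9]
ee_rot: [-0.086, 0.702, 0.088, 0.702]
contact_force: [0.5, -0.5, -0.5]
gripper_width: 17.7
```

Request:
{"fn": "arm_command", "kwargs": {"increments": [[[0,0,0],[0,0,-1],1],[[0,0,0],[0,0,-2],1],[[0,0,0],[0,0,-3],1],[[0,0,0],[0,0,-3],1],[[0,0,0],[0,0,-3],1]]}}

```text
clock: 13.0
position: [457.5, 172.6, 33.4]
ee_rot: [-0.086, 0.701, 0.088, 0.702]
contact_force: [-0.2, -0.4, 3.7]
gripper_width: 17.6
```

Request:
{"fn": "arm_command", "kwargs": {"increments": [[[0,0,0],[0,0,0],0.6],[[0,0,0],[0,0,0],0.4],[[0,0,0],[0,0,0],0.3],[[0,0,0],[0,0,0],0.3],[[0,0,0],[0,0,20],0.3]]}}

```text
clock: 13.5
position: [455.5, 171.3, 51.4]
ee_rot: [-0.087, 0.703, 0.087, 0.7]
contact_force: [-0.5, -1.0, 0.1]
gripper_width: 60.1
```

Request:
{"fn": "arm_command", "kwargs": {"increments": [[[0,0,0],[0,0,30],0.3],[[0,0,0],[0,0,70],0.3],[[0,0,0],[0,0,70],0.3],[[0,0,0],[0,0,70],0.3],[[0,0,0],[0,0,70],0.3]]}}

```text
clock: 14.0
position: [454.7, 170.8, 120.4]
ee_rot: [-0.087, 0.704, 0.086, 0.699]
contact_force: [0.3, -0.5, -0.3]
gripper_width: 59.9
```

```bash
cat >flat.py <<'E'
from h import *
import sys
fn=sys.argv[1]; x,y,z,D=map(float,sys.argv[2:])
s,p,d,P=wrist(fn); q=s["position"]; print(s["clock"],q.round(1),s["gripper_width"])
X=R.from_quat(s["ee_rot"]).as_matrix()[:,0]; print("corrective turn x,y deg",np.degrees([-X[1],X[0]]).round(2))
r=fit(P,np.array([x,y])-1,z-2,D); print("disc",r)
A=P[(np.hypot(P[...,0]-r[0][0],P[...,1]-r[0][1])<D/2-2)&(abs(P[...,2]-z+2)<5)]
k=np.linalg.lstsq(np.c_[A[:,:2]-r[0],np.ones(len(A))],A[:,2],rcond=None)[0]; print("tilt deg",np.degrees(k[:2]).round(2),k[2].round(1))
E
python3 flat.py w8 454 173 53 70 || python3 flat.py w8 454 173 63 70
python3 - <<'E'
E
```

```text
14.0 [454.7 170.8 120.4] 59.89712973770577
corrective turn x,y deg [ 0.13 -0.38]
disc (array([454.1, 170.6]), 4, np.float64(54.5), np.float64(0.09))
tilt deg [0. 0.] 0.0
```

```bash
python3 flat.py w8 454 173 63 70
```

```text
14.05 [454.7 170.7 120.1] 59.72599601439011
corrective turn x,y deg [ 0.16 -0.4 ]
disc (array([453.5, 170.7]), 4980, np.float64(60.8), np.float64(0.29))
tilt deg [0.01 0.04] 60.9
```

Request:
{"fn": "arm_command", "kwargs": {"increments": [[[0,0,0],[8,48,0],0.3],[[0,0,0],[16,96,0],0.3],[[0,0,0],[24,144,0],0.3],[[0,0,0],[32,192,0],0.3],[[0,0,0],[40,235,0],0.3]]}}

```text
clock: 14.6
position: [494.4, 407.5, 118.5]
ee_rot: [-0.088, 0.705, 0.086, 0.699]
contact_force: [0.4, -0.1, -0.5]
gripper_width: 59.8
```

```bash
python3 flat.py w9 498.4 440.1 18 102
```

```text
14.6 [494.4 407.5 118.5] 59.77628685126809
corrective turn x,y deg [ 0.28 -0.49]
disc (array([497.1, 438.9]), 8050, np.float64(15.8), np.float64(0.23))
tilt deg [-0.02 -0.01] 15.8
```

Request:
{"fn": "arm_command", "kwargs": {"increments": [[[0.3,-0.5,0],[3,32,-30],0.3],[[0.3,-0.5,0],[3,32,-70],0.3],[[0.3,-0.5,0],[3,32,-84],0.3],[[0.3,-0.5,0],[3,32,-84],0.3],[[0.3,-0.5,0],[3,32,-84],0.3]]}}

```text
clock: 15.15
position: [500.1, 445.4, 34.8]
ee_rot: [-0.087, 0.7, 0.09, 0.704]
contact_force: [-0.1, 0.8, 1.1]
gripper_width: 60.0
```

```bash
python3 flat.py w10 498.4 440.1 18 102
```

```text
15.15 [500.1 445.4  34.8] 60.019355670157914
corrective turn x,y deg [-0.21  0.3 ]
disc (array([497.2, 439. ]), 15477, np.float64(15.8), np.float64(0.24))
tilt deg [-0.01  0.01] 15.8
```

Request:
{"fn": "arm_command", "kwargs": {"increments": [[[0,0,0],[-1.5,-5,0],0.3],[[0,0,0],[-1.5,-5,-25],0.3],[[0,0,0],[-1.5,-5,-48],0.3],[[0,0,0],[-1.5,-5,-48],0.3],[[0,0,0],[-1.5,-5,-48],0.3]]}}

```text
clock: 15.7
position: [499.7, 441.2, -10.6]
ee_rot: [-0.087, 0.698, 0.09, 0.705]
contact_force: [-0.4, -0.1, -0.7]
gripper_width: 60.3
```

Request:
{"fn": "arm_command", "kwargs": {"increments": [[[0,0.2,0],[0,0,0],0.8],[[0,0.2,0],[0,0,0],1],[[0,0.2,0],[0,0,0],1],[[0,0.2,0],[0,0,0],1],[[0,0.2,0],[0,0,0],1]]}}

```text
clock: 16.2
position: [500.4, 441.9, -8.8]
ee_rot: [-0.086, 0.699, 0.091, 0.704]
contact_force: [-1.2, -0.3, 5.4]
gripper_width: 17.5
```

Request:
{"fn": "arm_command", "kwargs": {"increments": [[[0,0,0],[0,0,10],1],[[0,0,0],[0,0,35],1],[[0,0,0],[0,0,70],1],[[0,0,0],[0,0,110],1],[[0,0,0],[0,-20,138],1]]}}

```text
clock: 16.7
position: [501.2, 424.1, 132.5]
ee_rot: [-0.086, 0.698, 0.093, 0.705]
contact_force: [1.4, 0.3, -0.3]
gripper_width: 17.5
```

Request:
{"fn": "arm_command", "kwargs": {"increments": [[[0,0,0],[0,-42,2],1],[[0,0,0],[0,-84,2],1],[[0,0,0],[0,-126,2],1],[[0,0,0],[0,-168,2],1],[[0,0,0],[0,-210,2],1]]}}

```text
clock: 17.2
position: [500.8, 212.5, 135.0]
ee_rot: [-0.086, 0.697, 0.093, 0.705]
contact_force: [-0.1, 0.3, -1.0]
gripper_width: 17.5
```

Request:
{"fn": "arm_command", "kwargs": {"increments": [[[0,0,0],[0,-45,0],1],[[0,0,0],[0,-90,0],1],[[0,0,0],[0,-135,0],1],[[0,0,0],[0,-180,0],1],[[0,0,0],[0,-225,0],1]]}}

```text
clock: 17.7
position: [500.4, -14.2, 135.6]
ee_rot: [-0.086, 0.697, 0.094, 0.706]
contact_force: [0.3, 0.8, -1.3]
gripper_width: 17.6
```

Request:
{"fn": "arm_command", "kwargs": {"increments": [[[0,0,0],[0,-45,0],1],[[0,0,0],[0,-90,0],1],[[0,0,0],[0,-135,0],1],[[0,0,0],[0,-180,0],1],[[0,0,0],[0,-225,0],1]]}}

```text
clock: 18.2
position: [500.1, -241.0, 136.2]
ee_rot: [-0.086, 0.697, 0.094, 0.706]
contact_force: [0.6, 0.8, -1.1]
gripper_width: 17.6
```

Request:
{"fn": "arm_command", "kwargs": {"increments": [[[0,0.5,0],[3,-45,0],1],[[0,0.5,0],[6,-90,0],1],[[0,0.5,0],[8,-130,0],1],[[0,0.5,0],[10,-165,0],1],[[0,0.5,0],[10,-187,0],1]]}}

```text
clock: 18.7
position: [509.6, -430.5, 136.0]
ee_rot: [-0.085, 0.7, 0.093, 0.703]
contact_force: [-0.5, -0.0, -0.3]
gripper_width: 17.1
```

Request:
{"fn": "arm_command", "kwargs": {"increments": [[[0,0,0],[0,0,-10],1],[[0,0,0],[0,0,-20],1],[[0,0,0],[0,0,-20],1],[[0,0,0],[0,0,-20],1],[[0,0,0],[0,0,-20],1]]}}

```text
clock: 19.2
position: [510.1, -429.7, 116.7]
ee_rot: [-0.086, 0.7, 0.094, 0.703]
contact_force: [0.1, 0.4, 0.0]
gripper_width: 17.6
```

```bash
python3 chk.py w11 8.8 102 508.3 -429 75 94
```

```text
19.2 [ 510.1 -429.7  116.7] 17.610359121198705 0.008
corrective turn x,y deg [-0.67  0.19]
lid (array([ 506.8, -431.7]), 18114, np.float64(141.2), np.float64(0.28)) 
pot (array([ 507. , -431.6]), 109, np.float64(72.0), np.float64(0.23)) 
lid-pot [-0.2 -0.1]
```

View pics/w11.png

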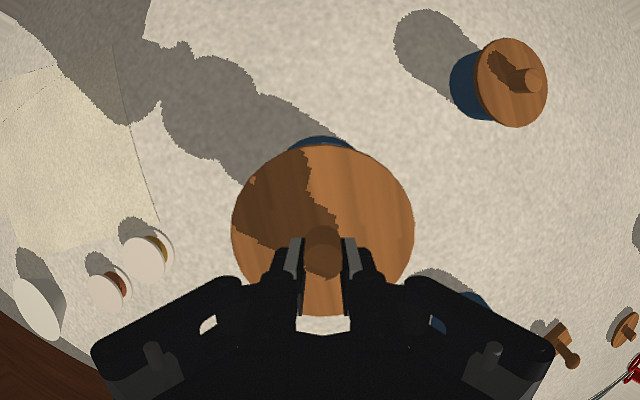

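The held lid hides most of the pot, whose rim shows at (320,140). Offset is under 1 mm and matches the static cameras. Lowering.

Request:
{"fn": "arm_command", "kwargs": {"increments": [[[-0.5,0.2,0],[0,0,-15],1],[[-0.5,0.2,0],[0,0,-32],1],[[-0.5,0.2,0],[0,0,-48],1],[[-0.5,0.2,0],[0,0,-56],1],[[-0.5,0.2,0],[0,0,-57.5],1]]}}

```text
clock: 19.75
position: [509.9, -429.4, 58.6]
ee_rot: [-0.088, 0.702, 0.091, 0.701]
contact_force: [0.3, 1.0, -0.8]
gripper_width: 17.6
```

Request:
{"fn": "arm_command", "kwargs": {"increments": [[[0,0,0],[0,0,-0.5],1],[[0,0,0],[0,0,-1],1],[[0,0,0],[0,0,-1.5],1],[[0,0,0],[0,0,-2],1],[[0,0,0],[0,0,-2],1]]}}

```text
clock: 20.25
position: [510.0, -429.4, 56.8]
ee_rot: [-0.088, 0.702, 0.091, 0.701]
contact_force: [0.5, -0.3, -1.1]
gripper_width: 17.7
```

Request:
{"fn": "arm_command", "kwargs": {"increments": [[[0,0,0],[0,0,-0.5],1],[[0,0,0],[0,0,-1],1],[[0,0,0],[0,0,-1.5],1],[[0,0,0],[0,0,-1.5],1],[[0,0,0],[0,0,-1.5],1]]}}

```text
clock: 20.75
position: [510.0, -429.6, 56.3]
ee_rot: [-0.089, 0.701, 0.091, 0.701]
contact_force: [-2.4, 1.4, 4.9]
gripper_width: 17.4
```

Request:
{"fn": "arm_command", "kwargs": {"increments": [[[0,0,0],[0,0,0],0.6],[[0,0,0],[0,0,0],0.4],[[0,0,0],[0,0,0],0.3],[[0,0,0],[0,0,0],0.3],[[0,0,0],[0,0,20],0.3]]}}

```text
clock: 21.25
position: [508.0, -428.2, 72.9]
ee_rot: [-0.087, 0.703, 0.092, 0.699]
contact_force: [0.1, 0.5, -0.2]
gripper_width: 59.8
```

Request:
{"fn": "arm_command", "kwargs": {"increments": [[[0,0,0],[0,0,35],0.3],[[0,0,0],[0,0,70],0.3],[[0,0,0],[0,0,70],0.3],[[0,0,0],[0,0,70],0.3],[[0,0,0],[0,0,70],0.3]]}}

```text
clock: 21.75
position: [507.4, -427.6, 141.7]
ee_rot: [-0.086, 0.704, 0.093, 0.699]
contact_force: [-0.6, 0.1, -0.1]
gripper_width: 60.0
```

```bash
python3 flat.py w12 508.3 -429 83 102
```

```text
21.75 [ 507.4 -427.6  141.7] 60.02085785017446
corrective turn x,y deg [-0.49 -0.47]
disc (array([ 506.7, -431.1]), 11124, np.float64(80.8), np.float64(0.34))
tilt deg [-0.01 -0.  ] 80.8
```

Large lid seated flat. Now the medium lid.

Request:
{"fn": "arm_command", "kwargs": {"increments": [[[-0.4,-0.4,0],[9,48,0],0.3],[[-0.4,-0.4,0],[18,96,0],0.3],[[-0.4,-0.4,0],[27,144,0],0.3],[[-0.4,-0.4,0],[36,192,0],0.3],[[-0.4,-0.4,0],[45,240,0],0.3]]}}

```text
clock: 22.3
position: [551.7, -185.8, 140.2]
ee_rot: [-0.089, 0.703, 0.09, 0.7]
contact_force: [0.9, -0.6, 0.1]
gripper_width: 59.6
```

Request:
{"fn": "arm_command", "kwargs": {"increments": [[[0,0,0],[9,48,0],0.3],[[0,0,0],[18,96,0],0.3],[[0,0,0],[27,144,0],0.3],[[0,0,0],[36,192,0],0.3],[[0,0,0],[45,240,0],0.3]]}}

```text
clock: 22.8
position: [596.1, 56.1, 139.0]
ee_rot: [-0.089, 0.704, 0.09, 0.699]
contact_force: [1.5, -0.1, 0.8]
gripper_width: 60.0
```

Request:
{"fn": "arm_command", "kwargs": {"increments": [[[0,-0.4,0],[10,48,0],0.3],[[0,-0.4,0],[20,96,0],0.3],[[0,-0.4,0],[28,140,-15],0.3],[[0,-0.4,0],[34,170,-50],0.3],[[0,-0.4,0],[35,181,-85],0.3]]}}

```text
clock: 23.3
position: [631.3, 240.5, 52.1]
ee_rot: [-0.09, 0.701, 0.091, 0.702]
contact_force: [-0.5, 0.0, -0.5]
gripper_width: 59.6
```

Request:
{"fn": "arm_command", "kwargs": {"increments": [[[0,0,0],[0,0,-10],0.3],[[0,0,0],[0,0,-10],0.3],[[0,0,0],[0,0,-10],0.3],[[0,0,0],[0,0,-10],0.3],[[0,0,0],[0,0,-10],0.3]]}}

```text
clock: 23.8
position: [632.4, 240.2, 44.3]
ee_rot: [-0.089, 0.7, 0.091, 0.703]
contact_force: [-0.5, -0.9, 0.6]
gripper_width: 59.5
```

```bash
python3 flat.py w13 631.5 237.7 18 86
```

```text
23.8 [632.4 240.2  44.3] 59.53960472055842
corrective turn x,y deg [-0.19  0.27]
disc (array([630.7, 236.3]), 9975, np.float64(15.8), np.float64(0.23))
tilt deg [-0.01  0.04] 15.8
```

Request:
{"fn": "arm_command", "kwargs": {"increments": [[[0,0.2,0],[-1.5,-3,-15],0.3],[[0,0.2,0],[-1.5,-3,-35],0.3],[[0,0.2,0],[-1.5,-3,-55],0.3],[[0,0.2,0],[-1.5,-3,-59],0.3],[[0,0.2,0],[-1.5,-3,-59],0.3]]}}

```text
clock: 24.35
position: [630.1, 236.5, -16.1]
ee_rot: [-0.089, 0.702, 0.091, 0.701]
contact_force: [-0.0, 0.8, 0.5]
gripper_width: 59.3
```

Request:
{"fn": "arm_command", "kwargs": {"increments": [[[0,0,0],[0,0,0],0.8],[[0,0,0],[0,0,0],1],[[0,0,0],[0,0,0],1],[[0,0,0],[0,0,0],1],[[0,0,0],[0,0,0],1]]}}

```text
clock: 24.85
position: [630.8, 237.0, -14.9]
ee_rot: [-0.089, 0.701, 0.091, 0.702]
contact_force: [-0.5, 0.7, 4.8]
gripper_width: 18.2
```

Request:
{"fn": "arm_command", "kwargs": {"increments": [[[0,0,0],[0,0,10],1],[[0,0,0],[0,0,35],1],[[0,0,0],[0,0,70],1],[[0,0,0],[0,0,110],1],[[0,0,0],[0,-20,130],1]]}}

```text
clock: 25.35
position: [632.7, 219.2, 119.6]
ee_rot: [-0.09, 0.698, 0.093, 0.704]
contact_force: [0.2, 0.3, 0.1]
gripper_width: 18.3
```

Request:
{"fn": "arm_command", "kwargs": {"increments": [[[0,0,0],[0,-42,0],1],[[0,0,0],[0,-84,0],1],[[0,0,0],[0,-126,0],1],[[0,0,0],[0,-168,0],1],[[0,0,0],[0,-212,0],1]]}}

```text
clock: 25.85
position: [632.3, 5.7, 120.1]
ee_rot: [-0.09, 0.698, 0.093, 0.704]
contact_force: [0.3, 0.0, -0.5]
gripper_width: 18.1
```

Request:
{"fn": "arm_command", "kwargs": {"increments": [[[0,0.4,0],[-1,-45,0],1],[[0,0.4,0],[-1,-90,0],1],[[0,0.4,0],[-2,-135,0],1],[[0,0.4,0],[-3,-180,0],1],[[0,0.4,0],[-3,-210,0],1]]}}

```text
clock: 26.35
position: [628.4, -207.2, 120.5]
ee_rot: [-0.089, 0.701, 0.093, 0.702]
contact_force: [0.4, 0.1, 0.0]
gripper_width: 17.9
```

Request:
{"fn": "arm_command", "kwargs": {"increments": [[[0,0,0],[0,-10,-10],1],[[0,0,0],[0,-10,-20],1],[[0,0,0],[0,-10,-20],1],[[0,0,0],[0,-10,-20],1],[[0,0,0],[0,-10,-20],1]]}}

```text
clock: 26.85
position: [629.0, -215.8, 100.9]
ee_rot: [-0.09, 0.701, 0.093, 0.702]
contact_force: [0.4, 0.4, -1.1]
gripper_width: 17.8
```

```bash
python3 chk.py w14 14.9 86 630 -217.7 65 78
```

```text
26.85 [ 629.  -215.8  100.9] 17.75049690983958 0.006
corrective turn x,y deg [-0.32  0.04]
lid (array([ 629.1, -216.4]), 12054, np.float64(131.6), np.float64(0.19)) 
pot (array([ 629.3, -219.4]), 577, np.float64(62.6), np.float64(0.21)) 
lid-pot [-0.2  3. ]
```

Request:
{"fn": "arm_command", "kwargs": {"increments": [[[-0.3,0,0],[0,-3,-12],1],[[-0.3,0,0],[0,-3,-30],1],[[-0.3,0,0],[0,-3,-48],1],[[-0.3,0,0],[0,-3,-56],1],[[-0.3,0,0],[0,-3,-58],1]]}}

```text
clock: 27.4
position: [628.2, -218.6, 41.4]
ee_rot: [-0.091, 0.702, 0.092, 0.701]
contact_force: [-0.4, 0.0, 0.6]
gripper_width: 17.8
```

Request:
{"fn": "arm_command", "kwargs": {"increments": [[[0,0,0],[0,0,-0.5],1],[[0,0,0],[0,0,-1],1],[[0,0,0],[0,0,-1.5],1],[[0,0,0],[0,0,-2],1],[[0,0,0],[0,0,-2],1]]}}

```text
clock: 27.9
position: [628.6, -218.7, 40.1]
ee_rot: [-0.091, 0.701, 0.092, 0.701]
contact_force: [-0.6, 0.4, 1.0]
gripper_width: 17.8
```

Request:
{"fn": "arm_command", "kwargs": {"increments": [[[0,0,0],[0,0,-0.5],1],[[0,0,0],[0,0,-1],1],[[0,0,0],[0,0,-1],1],[[0,0,0],[0,0,-1],1],[[0,0,0],[0,0,-1],1]]}}

```text
clock: 28.4
position: [628.6, -218.7, 40.0]
ee_rot: [-0.092, 0.701, 0.092, 0.701]
contact_force: [-1.2, 0.9, 5.6]
gripper_width: 18.0
```

Request:
{"fn": "arm_command", "kwargs": {"increments": [[[0,0,0],[0,0,0],0.6],[[0,0,0],[0,0,0],0.4],[[0,0,0],[0,0,0],0.3],[[0,0,0],[0,0,0],0.3],[[0,0,0],[0,0,20],0.3]]}}

```text
clock: 28.9
position: [626.2, -218.2, 56.8]
ee_rot: [-0.09, 0.704, 0.092, 0.699]
contact_force: [0.1, 0.4, -0.7]
gripper_width: 59.6
```

Request:
{"fn": "arm_command", "kwargs": {"increments": [[[0,0,0],[0,0,35],0.3],[[0,0,0],[0,0,75],0.3],[[0,0,0],[0,0,100],0.3],[[0,0,0],[0,0,100],0.3],[[0,0,0],[0,0,100],0.3]]}}

```text
clock: 29.4
position: [626.1, -218.0, 157.0]
ee_rot: [-0.09, 0.703, 0.092, 0.699]
contact_force: [-0.1, 0.4, -0.4]
gripper_width: 59.5
```

```bash
python3 flat.py w15 630 -217.7 73 86; python3 - <<'E'
from h import *
p,d=imaging.get_image("side"); cv2.imwrite("pics/side1.png",cv2.resize(p[80:360,220:470],None,fx=2.1,fy=2.1,interpolation=3))
for cam in("side","top"):
    if cam=="top": p,d=imaging.get_image("top"); cv2.imwrite("pics/top1.png",p)
    W=cloud(cam,d)
    for n,c,z,D in [("L",(508,-429),83,102),("M",(630,-218),73,86),("S",(454,173),63,70),("T",(357.5,306),53,54),("closed",(367,-300),68,78),("stamp",(655,-2),20,64)]:
        try: print(cam,n,fit(W,np.array(c,float),z,D))
        except Exception as e: print(cam,n,"occluded")
E
```

```text
29.4 [ 626.1 -218.   157. ] 59.47284340923909
corrective turn x,y deg [-0.13 -0.36]
disc (array([ 628.6, -219.4]), 6434, np.float64(70.8), np.float64(0.31))
tilt deg [-0.04  0.02] 70.8
side L (array([ 510. , -426.6]), 232, np.float64(84.0), np.float64(1.44))
side M (array([ 631. , -216.6]), 224, np.float64(74.0), np.float64(1.09))
side S (array([456. , 172.5]), 340, np.float64(63.4), np.float64(0.62))
side T (array([358.6, 306.9]), 271, np.float64(53.4), np.float64(0.67))
side closed (array([ 369.4, -298.5]), 174, np.float64(69.0), np.float64(1.36))
side stamp (array([657.5,   0.7]), 146, np.float64(20.6), np.float64(2.41))
top L (array([ 506.8, -429.4]), 740, np.float64(82.8), np.float64(0.68))
top M (array([ 629.1, -217.1]), 398, np.float64(72.6), np.float64(0.92))
top S (array([454. , 171.4]), 335, np.float64(62.8), np.float64(0.9))
top T (array([357.6, 306.1]), 191, np.float64(52.6), np.float64(1.1))
top closed (array([ 366.8, -299.8]), 427, np.float64(68.0), np.float64(1.02))
top stamp (array([653. ,   5.3]), 128, np.float64(20.2), np.float64(3.63))
```

View pics/side1.png

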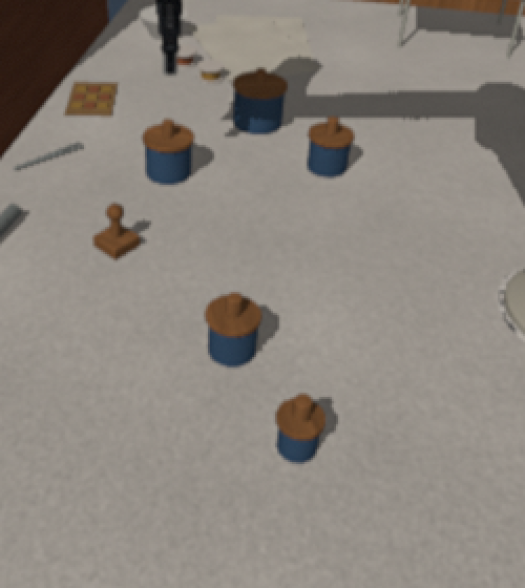

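View pics/top1.png

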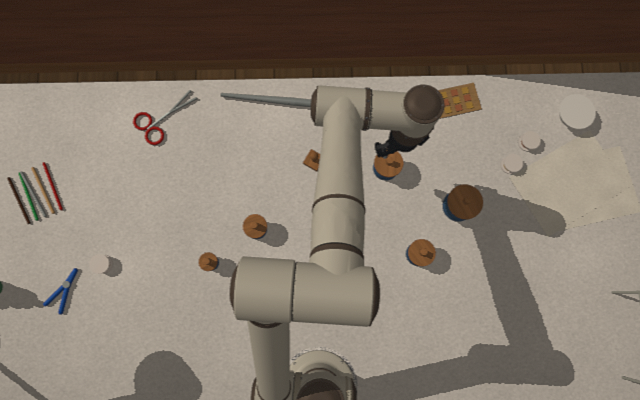

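All four pots are closed, with one lid per pot. The side crop shows them at about (260,100), (168,150), (232,325) and (300,430), the closed pot at (330,145) and the stamp at (115,235). The gripper hangs clear, so I'm handing in.

```bash
python3 -c "
from bench import arm; print(arm.job_done())"
```

```text
the job is handed in; nothing more can be done
None
```

All four lids (tiny, small, large, then medium) are laid on the pots of their own size. The job was handed in at about 29.5 s with the gripper open and well clear.

**Last checks:**
- **Seating:** after each release the wrist camera showed the disc at seat height, with tilt under 0.1°. Lid and pot centres agreed to about 1 mm.
- **Final top and side views:** disc heights came out at 53, 63, 73 and 83 mm, each within about 1 mm of what was expected. The pots had not moved beyond the 2–3 mm measuring error, and the closed pot was where it started.
- **Stamp:** the arm partly hid it in the last top view, so that fit is poor. The side view shows it standing as before.
- **Forces:** readings at the end of each move stayed below 8 N.

**What disagreed or failed:**
- **Fingertip position:** the fingertips really lie about 39 mm behind the reported TCP, contrary to the description. Because of that, the first grasp closed on air above the tiny knob without moving the lid. I then measured the tips in the wrist depth image and used that offset throughout.
- **Finger opening:** it read about 18 mm on the 20 mm knobs.
- **Wrist camera:** it reads about 2 mm low in height and 1–2 mm off sideways, so I compared lid and pot in the same picture.

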